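Gauge the feed lane

TASK

Find out how wide the hidden guide inside the rack feeder's lane has been set: try the three gauge bars gently in the lane, and leave the thickest one that slides in upright fully home against the end stop, with the other two standing or lying on the counter at least a hand's width away from the feeder. Do not force a bar that does not go, and leave the bottle, the cup and the tin where they are.

Things in the scene. Friction and masses are not known exactly. Their poses are not given: they have to be found in the camera images.
- lane: the rack feeder, fixed: low white box, grey cover, 87 x 91 x 54 mm, an 80 mm high drive box behind, black clamp knob on its right side. Its mouth, 42 mm wide, 46 high, opens on a straight lane whose floor is the counter. Origin: on the counter in the mouth's plane at the inner face of the lane's plain left wall; x points into the lane, y left, z up: the mouth spans y = -0.042 to 0
- lane_guide (a point): on the left wall's face, 20 mm up, 28 mm behind the mouth. From here on a fixed guide, hung out of sight from the cover down to 18 mm over the counter, narrows the lane from the right (front corner rounded 6 mm), by an amount set anew each time. The lane is then 1.3 to 1.7 mm wider than one of the bars: that bar and thinner ones slide in along the left wall, thicker ones stop with their front end about here
- lane_stop (a point): on the left wall's face at the end stop, 70 mm behind the mouth, 20 mm up; axes as the feeder's. The left wall is straight and plain; its front edge at the mouth is rounded 7 mm
- bar_thin_centre (a point): centre, 20 mm over the counter as it stands, of the thin gauge bar: plain grey plastic, 140 mm long (x axis), 20 mm thick (y), 40 mm high (z), 0.08 to 0.17 kg, upright corners rounded 5 mm, both ends alike, two small dark dots on top. Fully home in the lane, its front end is at the end stop, its centre level with the mouth and its rear half stands out
- bar_middle_centre (a point): centre, 20 mm over the counter as it stands, of the middle gauge bar: plain grey plastic, 140 mm long (x axis), 25 mm thick (y), 40 mm high (z), 0.08 to 0.17 kg, upright corners rounded 5 mm, both ends alike, two small dark dots on top. Fully home in the lane, its front end is at the end stop, its centre level with the mouth and its rear half stands out
- bar_thick_centre (a point): centre, 20 mm over the counter as it stands, of the thick gauge bar: plain grey plastic, 140 mm long (x axis), 30 mm thick (y), 40 mm high (z), 0.08 to 0.17 kg, upright corners rounded 5 mm, both ends alike, two small dark dots on top. Fully home in the lane, its front end is at the end stop, its centre level with the mouth and its rear half stands out
- bar_thin: the thin gauge bar (20 mm); origin at the centre of its underside, axes as its centre
- bar_middle: the middle gauge bar (25 mm); origin at the centre of its underside, axes as its centre
- bar_thick: the thick gauge bar (30 mm); origin at the centre of its underside, axes as its centre
- stain_bottle_centre (a point): half-way up a dark green bottle with a tan cap, 38 mm wide, 98 mm high, loose on the counter; a bystander
- sample_cup_centre (a point): half-way up a sample cup with a green lid, 48 mm wide, 66 mm high, loose on the counter; a bystander
- steel_tin_centre (a point): half-way up a small grey lidded tin, 32 mm wide, 33 mm high, loose on the counter; a bystander
Things that resemble listed ones, but are neither listed nor needed, are in the scene too. Leave any pink look-alike of the bar_thick alone.

How it is judged:
By the outcome, as a careful person would: the job done as asked, in the order asked, and still so for the second after the job is handed in, with the robot touching nothing.
It also fails if it takes over 72 s, if anything falls off the work surface, if the arm or the gripper's body presses on something with over 40 N, if the wrist force passes 120 N, or if a joint passes its speed limit or range.

ROBOT

A 7-joint arm with a two-finger parallel gripper is mounted at the origin on a cart in front of the work surface, level with it; the furniture and walls round the work are solid. World frame = base frame: x ahead of the robot, y to its left, z up, the work surface at z = 0. Lengths are in m, angles in rad, forces in N, time in s.
With the tool pointing down it reaches from about 0.4 to 0.85 m from the base axis. Payload 10.4 kg.
Tool frame: the origin (TCP) lies midway between the tips of the shut fingers; the grasp point (between the pads) lies 19 mm behind it; z points along the fingers, y is the line along which they close (so a half turn about z gives the same grasp; the last joint's range is limited). The gripper opens to 85 mm and grips with 20 to 120 N. Pads are 22 mm wide; open, the fingers measure 114 mm over their backs; the gripper's body (76 mm by 85 mm) begins 54 mm behind the grasp point. The pads swing forward as they close: fully open they stand 13 mm farther back than shut.
Start: joints at [-1.13, 0.332, -0.065, 1.46, 0.022, 1.35, -0.088], TCP at [0.28, 0.559, 0.209] pointing down, gripper open.
Joint ranges: [-2.6, 2.6], [-0.5, 2.12], [-1.47, 1.34], [0.16, 2.42], [-1.27, 4.41], [0.06, 2.06], [-2.6, 2.6]. Speed limits (rad/s): [2.22, 2.22, 2.79, 2.79, 3.14, 3.14, 3.14].

INTERFACE

Orientations are given as a unit quaternion [w, x, y, z].
In Python, from rig import arm gives the robot as it stands.
- The arm moves only by the tool send_rows, never from a script. Its argument "targets" is a list that holds one entry, the list of rows, each a list of 6 numbers: the shift along the world's x, y, z in m, then the turn, a rotation vector about the world's x, y, z in rad. A call has 1 to 8 rows; each row shifts and turns the commanded pose from where the row before left it; what a row does not reach is not made up. A row lasts 1/12 s, in which the tool goes at most 41.7 mm and 7.16 degrees, less where a joint would pass 70% of its speed; a pose out of reach is approached as far as the arm can. A call with a gripper value outside its range is refused whole. "jaw" is the closure in counts, from 0 (fully open) to 255 (shut), set as the call begins (left out, the last holds). The fingers move at their own pace and stop on an object; "newtons" is the grip in N (left out, the last holds). Time passes only in rows, so rows that do not move let the fingers close. It gives the time, the measured TCP pose, the force, the opening and the grip force at its end, in the units of the state.
- arm.get_state(): the state, without advancing time (a new reading comes with each control period).
- arm.snapshot(name): name is "scene" or "top" or "wrist"; returns a dict with "color" (420x560x3 uint8, blue, green, red), "fov_y" (degrees; the focal length in pixels is half the picture's height over the tangent of half this angle, whatever the lens; pixels are square), "cx", "cy" (the principal point, pixels), "T" (4x4, takes a point from camera to world coordinates). Camera axes: x right, y down, z forward; pixel columns grow to the right and rows downward; lengths in m; the calibration is good to about 2 mm. A picture is of the moment at which its call begins. There is no depth.
- arm.close_job(): hands the job in; it is judged then, once.
The state is a dict: "time_s": time; "joint_pos": joint angles; "qd": joint speeds; "joint_torque": joint torques, N m; "tool_pos": TCP position; "orientation": TCP orientation; "force": force on the tool from outside, world axes, zero at the start; "moment": the same for the moment, N m; "gripper_width": finger opening in m; "grasp_force": force on a finger pad.
Only numpy, scipy, OpenCV 4.12 (cv2) and the standard library are available. Lean on these libraries where they do the work, as an engineer would, in place of code of your own. Each camera call takes 0.05 s, during which the arm holds its last target. There are 200 camera calls.

## Working session

There is one attempt and no reset: what is moved stays moved. The work goes in short steps, Python scripts to look and compute and a tool call to move; the robot and the scene stay as the last step left them, time stands still between calls to the robot, and variables do not carry over. Pictures are saved under pics/ and viewed, at most 10 in all, crops included, and the job is handed in when it is done.

Besides the shell and the picture viewer there is one more tool, called after "Request:" as name(argument=value, ...), one argument or row to a line, values as JSON. send_rows: Moves the arm, as the interface text tells. Its arguments: {"type":"object","properties":{"targets":{"type":"array","items":{"type":"array","items":{"type":"array","items":{"type":"number"}}}},"jaw":{"type":"number"},"newtons":{"type":"number"}},"required":["targets"]}

```bash
mkdir -p pics; ls
cat > h.py <<'E'
import numpy as np, cv2
from rig import arm
def snap(n,f=None):
    s=arm.snapshot(n)
    if f: cv2.imwrite('pics/'+f,s['color'])
    return s
def K(s):
    h=s['color'].shape[0]; return h/2/np.tan(np.radians(s['fov_y'])/2)
def ray(s,u,v):
    f=K(s);T=np.array(s['T']);d=T[:3,:3]@np.array([(u-s['cx'])/f,(v-s['cy'])/f,1]);return T[:3,3],d/np.linalg.norm(d)
def onz(s,u,v,z):
    o,d=ray(s,u,v);return o+d*(z-o[2])/d[2]
def proj(s,p):
    T=np.array(s['T']);c=T[:3,:3].T@(np.array(p)-T[:3,3]);f=K(s);return c[:2]/c[2]*f+[s['cx'],s['cy']]
def tri(*rs):
    A=sum(np.eye(3)-np.outer(d,d) for o,d in rs);b=sum((np.eye(3)-np.outer(d,d))@o for o,d in rs);return np.linalg.solve(A,b)
E
python3 - <<'E'
from h import *
import pickle
S={n:snap(n,n+'0.png') for n in('scene','top','wrist')}
pickle.dump(S,open('s0.pkl','wb'))
for n in S: print(n,S[n]['fov_y'],S[n]['cx'],S[n]['cy'],np.round(S[n]['T'],3).tolist())
print(arm.get_state())
cv2.imwrite('pics/c0.png',cv2.resize(np.hstack([S['scene']['color'],S['top']['color']]),(800,300),interpolation=cv2.INTER_AREA))
E
```

```text
pics
scene 45.16335327728829 273.2035365085431 205.2819431844105 [[0.815, -0.252, 0.522, -0.319], [-0.58, -0.335, 0.743, -1.334], [-0.012, -0.908, -0.42, 0.756], [0.0, 0.0, 0.0, 1.0]]
top 57.15622725565313 279.7257337830588 203.8269700810335 [[-0.014, -0.989, 0.15, 0.386], [-1.0, 0.014, 0.001, -0.054], [-0.004, -0.15, -0.989, 1.09], [0.0, 0.0, 0.0, 1.0]]
wrist 63.1782886281608 284.37892549316695 209.14030041093457 [[0.447, 0.863, 0.234, 0.22], [0.895, -0.431, -0.118, 0.59], [-0.001, 0.262, -0.965, 0.374], [0.0, 0.0, 0.0, 1.0]]
{'time_s': 0.15, 'joint_pos': array([-1.1296395 ,  0.33269973, -0.06472053,  1.46075629,  0.02160627,
        1.34992652, -0.08852604]), 'qd': array([ 0.00136788, -0.00269635, -0.0001523 , -0.00314967, -0.00097127,
       -0.00038634,  0.00099694]), 'joint_torque': array([ 1.70799492e-03, -6.25828886e+01,  4.97466687e-02, -3.91853571e+01,
        1.62953819e-02,  7.44355086e-03,  4.05944121e-06]), 'tool_pos': array([0.27941835, 0.55870213, 0.20811185]), 'orientation': array([-1.01908567e-04,  2.29800276e-01,  9.73237655e-01, -5.37505725e-04]), 'force': array([-0.51929845,  0.42758025, -0.08664508]), 'moment': array([-0.02671799,  0.00018538, -0.06214037]), 'grasp_force': 0.0, 'gripper_width': 0.08540271952227435}
```

View pics/top0.png

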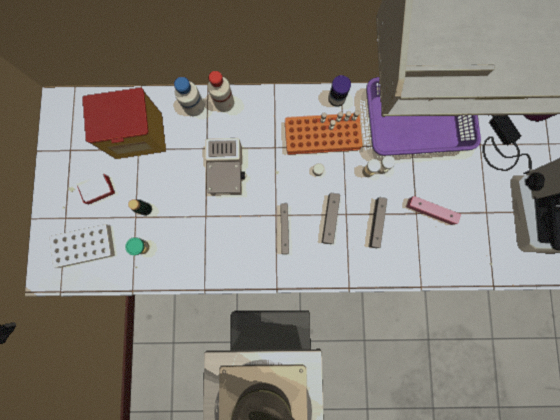

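View pics/scene0.png

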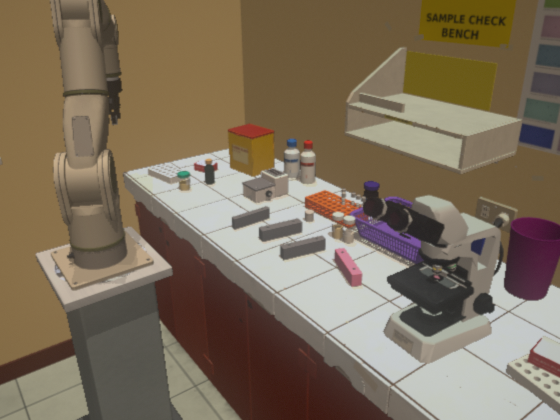

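Top view: feeder at (225,170) with its mouth facing down (−x). Grey bars at (285,228), (331,218) and (378,222); the pink look-alike is at (433,210). Bottle (140,207), cup (136,246), tin probably (318,170). In the scene view the bars are at (251,217), (281,230) and (303,247).

Run:
```python
from h import *
import pickle
S=pickle.load(open('s0.pkl','rb'))
def bars(s,pts,z):
    g=s['color'].astype(int);mx=g.max(2);sat=mx-g.min(2)
    m=((mx<150)&(sat<40)).astype(np.uint8)
    n,l,st,c=cv2.connectedComponentsWithStats(m)
    out=[]
    for u,v in pts:
        k=l[v,u]; ys,xs=np.where(l==k)
        print((u,v),k,st[k].tolist())
        if k==0: continue
        out.append((xs,ys))
    return out
for n,pts in(('top',[(285,228),(331,218),(378,222)]),('scene',[(251,217),(281,230),(303,247)])):
    s=S[n]
    for xs,ys in bars(s,pts,.04):
        P=np.array([onz(s,x,y,.04)[:2] for x,y in zip(xs,ys)],np.float32)
        print(n,'rect on z=.04',cv2.minAreaRect(P))
s=S['top']
for uv in[(208,195),(242,195),(208,162),(242,162)]: print(uv,onz(s,*uv,.054))
print('bot,cup,tin',onz(s,135,205,.098),onz(s,135,246,.066),onz(s,318,169,.033))
t=s['color'][130:270,190:400]; a=cv2.resize(t,None,fx=3.8,fy=3.8,interpolation=cv2.INTER_CUBIC)
cv2.imwrite('pics/crop1.png',a); print(a.shape)
```

```text
(285, 228) 1 [0, 0, 560, 420, 112434]
(331, 218) 134 [320, 193, 135, 65, 1606]
(378, 222) 134 [320, 193, 135, 65, 1606]
top rect on z=.04 ((0.5796431303024292, -0.0346599817276001), (1.6411232948303223, 1.1733856201171875), 89.29804992675781)
top rect on z=.04 ((0.4790572226047516, -0.3441922068595886), (0.3658856749534607, 0.1738516092300415), 86.974365234375)
top rect on z=.04 ((0.4790572226047516, -0.3441922068595886), (0.3658856749534607, 0.1738516092300415), 86.974365234375)
(251, 217) 113 [231, 207, 39, 23, 492]
(281, 230) 129 [259, 219, 43, 23, 635]
(303, 247) 146 [280, 236, 46, 24, 701]
scene rect on z=.04 ((0.4611082077026367, -0.09821731597185135), (0.17344433069229126, 0.08046180754899979), 0.7899408936500549)
scene rect on z=.04 ((0.4878550171852112, -0.22434285283088684), (0.09000483900308609, 0.163099005818367), 80.45115661621094)
scene rect on z=.04 ((0.47483864426612854, -0.3508901298046112), (0.08659067749977112, 0.15904046595096588), 75.62999725341797)
(208, 195) [0.57050075 0.14252475 0.054     ]
(242, 195) [0.56918381 0.04970636 0.054     ]
(208, 162) [0.66314399 0.14384959 0.054     ]
(242, 162) [0.6617801  0.04980694 0.054     ]
bot,cup,tin [0.53893779 0.32404411 0.098     ] [0.43409953 0.33156704 0.066     ] [ 0.64402979 -0.16175816  0.033     ]
(532, 798, 3)
```

View pics/crop1.png

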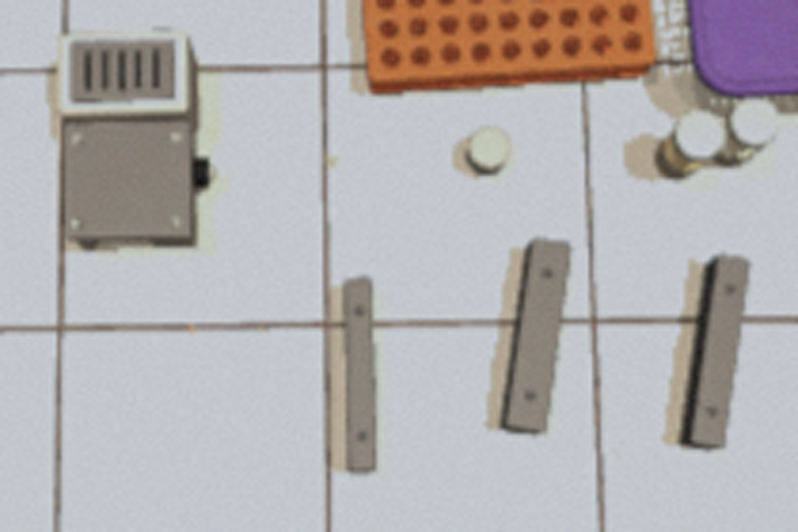

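Thickness by top-view look: thin is at crop (360,372), thick at (537,335), middle at (716,350); the pink bar is excluded. The round white-topped pot at (488,150) is probably the tin. I'm moving closer for a wrist look at the bars and the feeder mouth.

Request:
send_rows(
  targets=[
    [[0.009,-0.034,0,0,0,0.029],[0.009,-0.034,0,0,0,0.029],[0.009,-0.034,0,0,0,0.029],[0.009,-0.034,0,0,0,0.029],[0.009,-0.034,0,0,0,0.029],[0.009,-0.034,0,0,0,0.029],[0.009,-0.034,0,0,0,0.029],[0.009,-0.034,0,0,0,0.029]],
  ],
)

```text
time_s: 0.82
tool_pos: [0.3516, 0.2852, 0.2086]
orientation: [-0.0, 0.115, 0.993, 0.0]
force: [0.5, 0.0, -0.3]
gripper_width: 0.0856
grasp_force: 0.0
```

Request:
send_rows(
  targets=[
    [[0.009,-0.034,0,0,0,0.029],[0.009,-0.034,0,0,0,0.029],[0.009,-0.034,0,0,0,0.029],[0.009,-0.034,0,0,0,0.029],[0.009,-0.034,0,0,0,0.029],[0.009,-0.034,0,0,0,0.029],[0.009,-0.034,0,0,0,0.029],[0.009,-0.034,0,0,0,0.029]],
  ],
)

```text
time_s: 1.48
tool_pos: [0.4235, 0.0132, 0.2088]
orientation: [0.0, -0.001, 1.0, 0.0]
force: [1.2, 0.1, 0.7]
gripper_width: 0.0848
grasp_force: 0.0
```

Request:
send_rows(
  targets=[
    [[0,-0.02,0,0,0,0],[0,0,0,0,0,0],[0,0,0,0,0,0]],
  ],
)

```text
time_s: 1.73
tool_pos: [0.4234, -0.0057, 0.2087]
orientation: [-0.0, 0.001, 1.0, 0.0]
force: [0.5, 0.5, 0.3]
gripper_width: 0.0856
grasp_force: 0.0
```

Run:
```python
from h import *
import pickle
s=snap('wrist','w1.png');pickle.dump(s,open('w1.pkl','wb'))
st=arm.get_state();print(st['time_s'],st['tool_pos'],st['orientation'],st['joint_pos'])
cv2.imwrite('pics/w1b.png',cv2.resize(cv2.rotate(s['color'],cv2.ROTATE_180),None,fx=1.4,fy=1.4,interpolation=cv2.INTER_CUBIC))
```

```text
1.7833 [ 0.42340253 -0.00458508  0.20864288] [-1.21007672e-04  7.49447446e-05  9.99999963e-01  2.30577700e-04] [-0.59347236 -0.1610736   0.4537406   1.9743656   0.07225597  1.31306026
  1.40734259]
```

View pics/w1b.png

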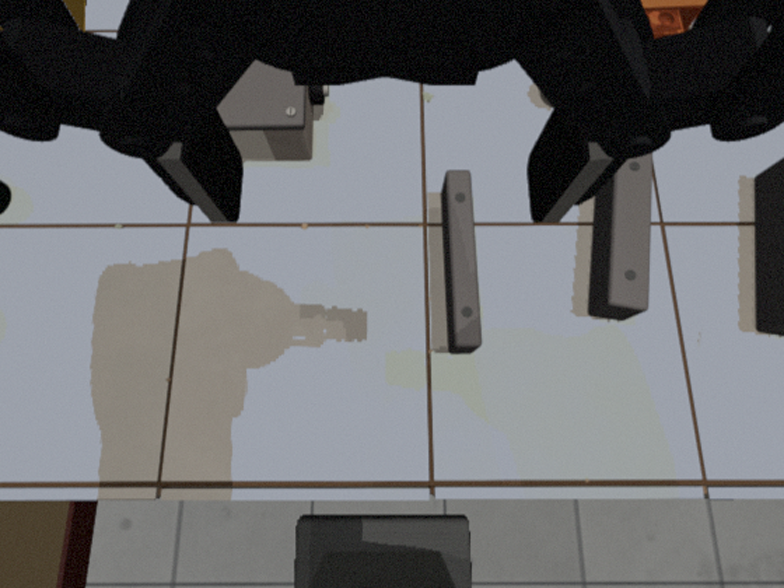

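The rotated wrist view shows the thin bar at (460,260) and the thick bar at (622,240), with the feeder's front edge at (275,150) partly behind a finger. Next I'll shift left and tilt forward to see into the mouth.

Request:
send_rows(
  targets=[
    [[0,0.016,-0.01,0,-0.066,0],[0,0.016,-0.01,0,-0.066,0],[0,0.016,-0.01,0,-0.066,0],[0,0.016,-0.01,0,-0.066,0],[0,0.016,-0.01,0,-0.066,0],[0,0.016,-0.01,0,-0.066,0],[0,0,0,0,0,0],[0,0,0,0,0,0]],
  ],
)

```text
time_s: 2.45
tool_pos: [0.4224, 0.0921, 0.1481]
orientation: [0.196, -0.002, 0.981, -0.0]
force: [-0.0, 0.0, 0.2]
gripper_width: 0.0854
grasp_force: 0.0
```

Run:
```python
from h import *
import pickle
s=snap('wrist','w2.png');pickle.dump(s,open('w2.pkl','wb'))
st=arm.get_state();print(st['time_s'],st['tool_pos'],st['orientation'],np.round(s['T'],3).tolist())
c=[proj(s,[.57,.096,z]) for z in (0,.05)];print(c)
cv2.imwrite('pics/w2b.png',cv2.resize(cv2.rotate(s['color'],cv2.ROTATE_180),None,fx=1.4,fy=1.4,interpolation=cv2.INTER_CUBIC))
```

```text
2.5 [0.42329286 0.09164464 0.1489545 ] [ 1.96365617e-01 -1.15759357e-03  9.80530063e-01  4.40825158e-06] [[-0.005, 0.79, 0.613, 0.298], [1.0, 0.004, 0.002, 0.093], [-0.001, 0.613, -0.79, 0.276], [0.0, 0.0, 0.0, 1.0]]
[array([285.97028273, 250.17028112]), array([286.08822558, 285.18415039])]
```

View pics/w2b.png

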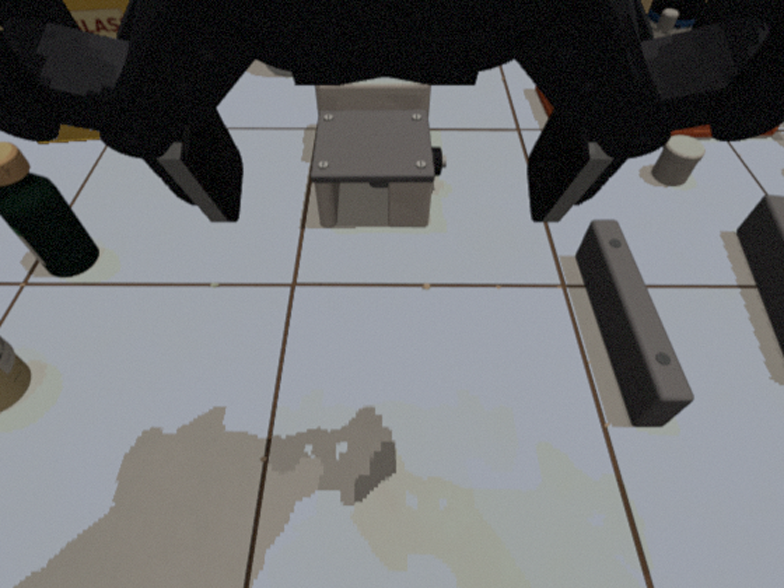

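The mouth shows at rotated (337–389, 180–222): plain left wall 316–337, right block 389–432, knob at (437,160). I'll measure the edges and yaw from this view.

Run:
```python
from h import *
import pickle
s=pickle.load(open('w2.pkl','rb'))
g=cv2.cvtColor(s['color'],cv2.COLOR_BGR2GRAY)
r=cv2.rotate(g,cv2.ROTATE_180)
def un(u,v): return 559-u,419-v
for v in (60,100,112,120,135,140,145,150,154,158,162):
    print(v,r[v,215:320].tolist())
c=r[50:175,205:330];cv2.imwrite('pics/crop2.png',cv2.resize(c,None,fx=4.8,fy=4.8,interpolation=cv2.INTER_CUBIC))
# cover corners (rotated,scaled guesses)
for n,u,v,z in(('covFL',313,178,.054),('covFR',434,178,.054),('LwallOutFloor',322,226,0),('LinnerFloor',338,226,0),('RinnerFloor',389,224,0),('RoutFloor',430,226,0)):
    print(n,onz(s,*un(u/1.4,v/1.4),z).round(4))
```

```text
60 [47, 52, 48, 48, 49, 46, 47, 45, 49, 38, 25, 29, 23, 33, 34, 31, 32, 30, 32, 30, 29, 29, 30, 29, 23, 24, 27, 28, 62, 66, 71, 108, 114, 115, 118, 123, 129, 140, 144, 144, 145, 143, 146, 144, 146, 144, 144, 144, 143, 140, 142, 142, 144, 143, 143, 142, 144, 145, 144, 143, 143, 145, 140, 143, 142, 142, 143, 141, 148, 142, 144, 145, 136, 139, 137, 143, 142, 140, 135, 141, 138, 128, 133, 121, 115, 102, 91, 85, 90, 91, 67, 43, 35, 45, 43, 45, 53, 49, 48, 52, 49, 46, 51, 54, 48]
100 [157, 131, 123, 124, 129, 126, 124, 126, 126, 87, 73, 93, 95, 95, 96, 96, 95, 96, 97, 93, 92, 96, 95, 99, 96, 94, 97, 100, 96, 95, 96, 96, 98, 95, 92, 97, 99, 96, 94, 95, 94, 97, 97, 99, 96, 94, 98, 97, 94, 98, 96, 97, 98, 94, 97, 97, 96, 98, 99, 98, 99, 96, 95, 98, 96, 97, 94, 96, 96, 98, 96, 96, 95, 93, 98, 92, 96, 97, 96, 94, 95, 92, 98, 94, 98, 90, 98, 98, 97, 98, 94, 93, 112, 156, 160, 160, 158, 160, 160, 159, 160, 161, 162, 161, 163]
112 [137, 128, 126, 126, 126, 124, 126, 98, 57, 82, 94, 98, 96, 97, 95, 94, 93, 97, 95, 95, 95, 97, 93, 95, 95, 97, 94, 93, 95, 99, 93, 95, 97, 93, 94, 92, 95, 97, 97, 93, 9
[... 3396 characters left out ...]
31, 139, 132, 131, 128, 128, 128, 131, 129, 129, 128, 129, 116, 102, 98, 90, 90, 91, 89, 98, 101, 109, 109, 108, 107, 108, 107, 110, 105, 108, 108, 111, 106, 107, 104, 111, 140, 146, 147, 145, 146, 145, 145, 144, 146, 144, 144, 144, 145, 143, 147, 145, 144, 143, 144, 145, 144, 144, 147, 144, 142, 131, 131, 134, 132, 133, 134, 131, 134, 132, 133, 133, 133, 132, 136, 133, 126, 124, 126, 126, 126, 124, 127, 125, 123, 126, 145, 157, 161, 162, 159, 159, 160, 159, 161, 159, 161, 159, 159, 160, 162, 161]
covFL [0.5752 0.1459 0.054 ]
covFR [0.5757 0.0585 0.054 ]
LwallOutFloor [0.5816 0.1455 0.    ]
LinnerFloor [0.5816 0.1324 0.    ]
RinnerFloor [0.5842 0.0905 0.    ]
RoutFloor [0.5821 0.0569 0.    ]
```

View pics/crop2.png

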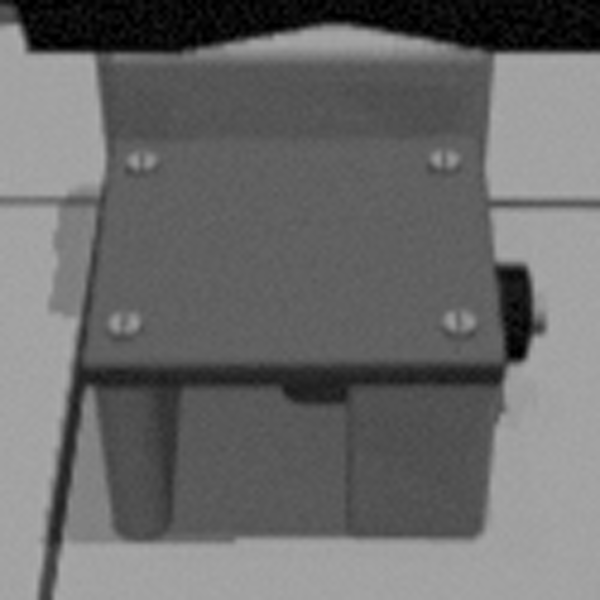

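Run:
```python
from h import *
import pickle
s=pickle.load(open('w2.pkl','rb'));S=pickle.load(open('s0.pkl','rb'));t=S['top'];w=pickle.load(open('w1.pkl','rb'))
P=lambda a,b,z:onz(s,559-(205+a/4.8),419-(50+b/4.8),z)
sc=[P(*p,.055) for p in((124,322),(459,321),(142,160),(445,160))]
for p in sc: print(p.round(4))
for a,b in((2,0),(3,1)):
    d=sc[a]-sc[b];print('yaw deg',np.degrees(np.arctan2(d[1],d[0])))
d=sc[0]-sc[1];print('yaw cross',np.degrees(np.arctan2(-d[0],d[1])))
print('inner L',P(171,520,0),'inner R',P(348,533,0),'front bottom',P(150,540,0),P(420,536,0))
def topbar(n,c):
    q=[onz(t,190+a/3.8,130+b/3.8,.04)[:2] for a,b in c]
    (q1,q2,q3,q4)=q # far L, far R, near R, near L
    m=sum(q)/4;ax=(q1+q2-q3-q4)/2
    print(n,m.round(4),'len',np.linalg.norm(ax).round(4),'yaw',np.degrees(np.arctan2(ax[1],ax[0])).round(1),'w',np.linalg.norm(q1-q2).round(4),np.linalg.norm(q3-q4).round(4))
topbar('thin',[(345,279),(371,279),(375,470),(348,470)])
topbar('thick',[(530,239),(570,241),(546,432),(503,428)])
topbar('mid',[(716,255),(749,258),(725,447),(687,443)])
def dots(n,uv1,uv2,c1,c2):
    for uv,c in((uv1,c1),(uv2,c2)):
        a=ray(w,559-uv[0]/1.4,419-uv[1]/1.4);b=ray(t,190+c[0]/3.8,130+c[1]/3.8);print(n,'dot tri',tri(a,b).round(4),onz(w,559-uv[0]/1.4,419-uv[1]/1.4,.04).round(4))
dots('thin',(460,197),(467,312),(359,311),(362,436))
dots('thick',(634,166),(630,275),(547,273),(530,396))
```

```text
[0.5902 0.1397 0.055 ]
[0.591  0.0674 0.055 ]
[0.6524 0.1406 0.055 ]
[0.6528 0.0681 0.055 ]
yaw deg 0.7981230852036442
yaw deg 0.6912108253520665
yaw cross 0.6354067423610407
inner L [0.58673451 0.13361816 0.        ] inner R [0.58252507 0.09095558 0.        ] front bottom [0.57986863 0.13817665 0.        ] [0.58160572 0.07374366 0.        ]
thin [ 0.4778 -0.0654] len 0.1374 yaw 0.2 w 0.0188 0.0192
thick [ 0.5045 -0.1939] len 0.1393 yaw -9.5 w 0.0291 0.0307
mid [ 0.4913 -0.3243] len 0.1383 yaw -10.9 w 0.024 0.0271
thin dot tri [ 0.5238 -0.0638  0.0401] [ 0.5247 -0.0621  0.04  ]
thin dot tri [ 0.4344 -0.0653  0.035 ] [ 0.4342 -0.0632  0.04  ]
thick dot tri [ 0.5505 -0.2013  0.0385] [ 0.551  -0.1992  0.04  ]
thick dot tri [ 0.4616 -0.1867  0.0362] [ 0.4618 -0.1839  0.04  ]
```

Request:
send_rows(
  targets=[
    [[0.006,-0.035,0,0,0.066,0],[0.006,-0.035,0,0,0.066,0],[0.006,-0.035,0,0,0.066,0],[0.006,-0.035,0,0,0.066,0],[0.006,-0.035,0,0,0.066,0],[0.006,-0.035,0,0,0.066,0]],
  ],
  jaw=0,
  newtons=40,
)

```text
time_s: 3.0
tool_pos: [0.4609, -0.1213, 0.1506]
orientation: [0.0, -0.0, 1.0, 0.001]
force: [0.7, -0.1, -0.2]
gripper_width: 0.0854
grasp_force: 0.0
```

Request:
send_rows(
  targets=[
    [[0.003,-0.017,-0.01,0,0,-0.042],[0.003,-0.017,-0.01,0,0,-0.042],[0.003,-0.017,-0.01,0,0,-0.042],[0.003,-0.017,-0.01,0,0,-0.042],[0,0,0,0,0,0],[0,0,0,0,0,0]],
  ],
)

```text
time_s: 3.5
tool_pos: [0.4717, -0.1882, 0.109]
orientation: [-0.0, 0.084, 0.996, -0.001]
force: [0.2, 0.8, -1.3]
gripper_width: 0.0853
grasp_force: 0.0
```

Run:
```python
from h import *
import pickle
s=snap('wrist','w3.png')
st=arm.get_state();print(st['time_s'],st['tool_pos'],st['orientation'])
cv2.imwrite('pics/w3b.png',cv2.rotate(s['color'],cv2.ROTATE_180))
pickle.dump(s,open('w3.pkl','wb'))
```

```text
3.55 [ 0.47203613 -0.18728438  0.10929087] [-1.97220286e-05  8.36224402e-02  9.96497491e-01 -1.93175065e-04]
```

View pics/w3b.png

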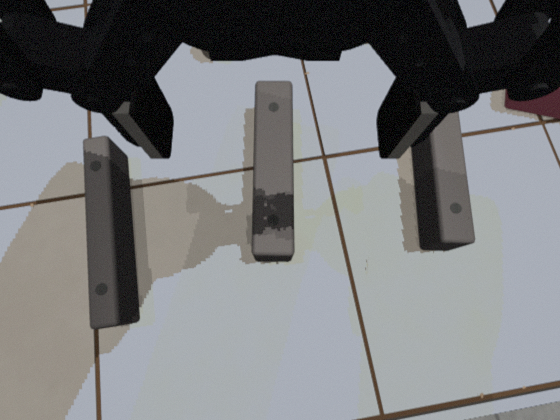

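The thick bar at (274,170) is centred between the fingers, aligned, and has the right width/length ratio. Descending to grip it.

Request:
send_rows(
  targets=[
    [[0,0,-0.03,0,0,0],[0,0,-0.03,0,0,0],[0,0,-0.025,0,0,0],[0,0,-0.014,0,0,0],[0,0,0,0,0,0]],
  ],
)

```text
time_s: 3.97
tool_pos: [0.4705, -0.1854, 0.0079]
orientation: [-0.002, 0.082, 0.997, 0.0]
force: [-0.5, 0.2, -0.0]
gripper_width: 0.0854
grasp_force: 0.0
```

Request:
send_rows(
  targets=[
    [[0,0,0,0,0,0],[0,0,0,0,0,0],[0,0,0,0,0,0],[0,0,0,0,0,0],[0,0,0,0,0,0],[0,0,0,0,0,0],[0,0,0,0,0,0],[0,0,0,0,0,0]],
  ],
  jaw=255,
  newtons=40,
)

```text
time_s: 4.63
tool_pos: [0.4724, -0.187, 0.0108]
orientation: [0.001, 0.084, 0.996, 0.0]
force: [-1.5, -0.1, 8.1]
gripper_width: 0.0286
grasp_force: 39.0
```

Request:
send_rows(
  targets=[
    [[0,0,0.02,0,0,0],[0,0,0.04,0,0,0],[-0.001,0.02,0,0,0,0.015],[-0.001,0.025,0,0,0,0.015],[-0.001,0.025,0,0,0,0.015],[-0.001,0.025,0,0,0,0.015],[-0.001,0.025,0,0,0,0.015],[-0.001,0.025,0,0,0,0.015]],
  ],
)

```text
time_s: 5.3
tool_pos: [0.4654, -0.0408, 0.0701]
orientation: [0.0, 0.039, 0.999, 0.0]
force: [1.4, -0.3, -1.2]
gripper_width: 0.0285
grasp_force: 40.3
```

Request:
send_rows(
  targets=[
    [[-0.001,0.025,0,0,0,0.015],[-0.001,0.025,0,0,0,0.015],[-0.001,0.025,0,0,0,0.015],[-0.001,0.025,0,0,0,0.015],[-0.001,0.025,0,0,0,0.015],[-0.001,0.025,0,0,0,0.015],[0,0.006,0,0,0,0],[0,0,0,0,0,0]],
  ],
)

```text
time_s: 5.97
tool_pos: [0.4594, 0.1159, 0.07]
orientation: [0.0, -0.008, 1.0, 0.0]
force: [-0.1, -0.6, -1.0]
gripper_width: 0.0286
grasp_force: 40.3
```

Run:
```python
from h import *
import pickle
s=snap('wrist','w4.png');t=snap('top','t4.png')
st=arm.get_state();print(st['time_s'],st['tool_pos'],st['orientation'],st['force'],st['gripper_width'])
pickle.dump((s,t),open('w4.pkl','wb'))
a=cv2.resize(cv2.rotate(s['color'],cv2.ROTATE_180)[60:400,130:430],None,fx=1.33,fy=1.6)
b=cv2.resize(t['color'][140:260,180:290],(400,544),interpolation=cv2.INTER_CUBIC)
cv2.imwrite('pics/c4.png',np.hstack([a[:544],b]));print(a.shape)
```

```text
6.0667 [0.45963015 0.11314212 0.06983843] [ 1.94967324e-05 -5.81167406e-03  9.99983106e-01 -1.10626021e-04] [ 1.03651981 -0.28816118 -1.52500077] 0.028606365239370372
(544, 399, 3)
```

View pics/c4.png

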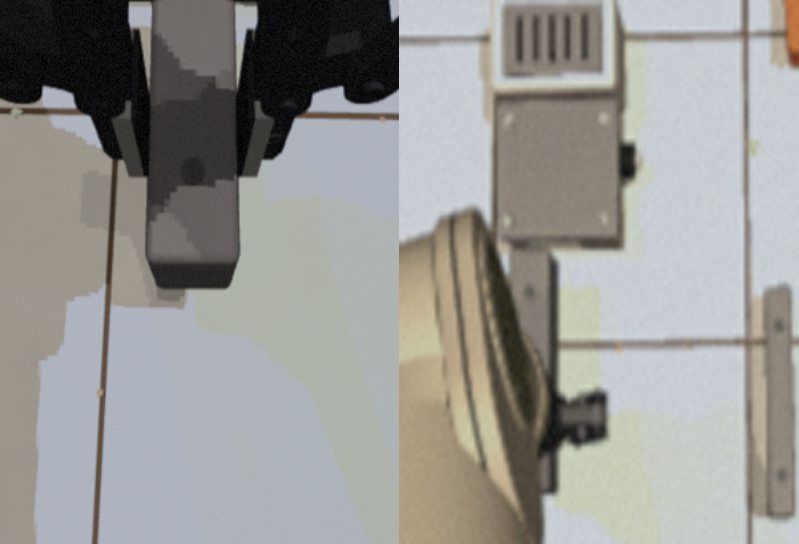

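Wrist view: the bar is square in the jaws, rear dot at (193,170). Top view: the bar points at the mouth, front dot at (531,293). I'll compute the in-hand offsets.

Run:
```python
from h import *
import pickle
s,t=pickle.load(open('w4.pkl','rb'))
r=onz(s,559-(130+193/1.33),419-(60+170/1.6),.1)
f=onz(t,180+(531-399)*110/400,140+293*120/544,.1)
print('rear dot',r,'front dot',f,'mid',(r+f)/2,np.degrees(np.arctan2(f[1]-r[1],f[0]-r[0])))
for u in(148,236):print(onz(s,559-(130+u/1.33),419-(60+250/1.6),.1))
T=lambda a,b,z:onz(t,180+(a-399)*110/400,140+b*120/544,z)
print('rear end top view',T(547,492,.1),'front end',T(533,245,.1))
print('feeder screws top',[T(*p,.055).round(4) for p in((507,219),(606,219),(507,119),(604,118))])
```

```text
rear dot [0.44916238 0.11712812 0.1       ] front dot [0.53661587 0.11184196 0.1       ] mid [0.49288912 0.11448504 0.1       ] -3.4590589736617123
[0.4269629  0.13063612 0.1       ]
[0.427396  0.1035454 0.1      ]
rear end top view [0.42307959 0.09934392 0.1       ] front end [0.56453198 0.11071576 0.1       ]
feeder screws top [array([0.5888, 0.138 , 0.055 ]), array([0.5878, 0.0635, 0.055 ]), array([0.6508, 0.1388, 0.055 ]), array([0.6503, 0.0652, 0.055 ])]
```

Request:
send_rows(
  targets=[
    [[0,-0.002,-0.02,0,0,0],[0,-0.001,-0.02,0,0,0],[0,0,-0.012,0,0,0],[0,0,-0.006,0,0,0],[0,0,0,0,0,0],[0.006,0,0,0,0,0],[0.006,0,0,0,0,0],[0,0,0,0,0,0]],
  ],
)

```text
time_s: 6.73
tool_pos: [0.4735, 0.111, 0.0125]
orientation: [0.001, -0.006, 1.0, 0.0]
force: [0.1, -0.7, -1.1]
gripper_width: 0.0286
grasp_force: 42.1
```

Request:
send_rows(
  targets=[
    [[0.005,0,0,0,0,0],[0.005,0,0,0,0,0],[0.005,0,0,0,0,0],[0.005,0,0,0,0,0],[0,0,0,0,0,0],[0,0,0,0,0,0]],
  ],
)

```text
time_s: 7.23
tool_pos: [0.4918, 0.1109, 0.0116]
orientation: [-0.0, -0.006, 1.0, -0.0]
force: [-0.1, 0.1, -0.6]
gripper_width: 0.0287
grasp_force: 42.0
```

Request:
send_rows(
  targets=[
    [[0,0.001,0,0,0,0],[0,0.001,0,0,0,0],[0,0.001,0,0,0,0],[0,0,0,0,0,0],[0,0,0,0,0,0]],
  ],
)

```text
time_s: 7.65
tool_pos: [0.4915, 0.1142, 0.0118]
orientation: [0.0, -0.006, 1.0, 0.0]
force: [0.8, 0.6, -0.7]
gripper_width: 0.0287
grasp_force: 42.0
```

Request:
send_rows(
  targets=[
    [[0,0.001,0,0,0,0],[0,0,0,0,0,0],[0,0,0,0,0,0]],
  ],
)

```text
time_s: 7.9
tool_pos: [0.4915, 0.1151, 0.0117]
orientation: [-0.0, -0.006, 1.0, 0.0]
force: [-0.7, -0.4, -0.8]
gripper_width: 0.0284
grasp_force: 42.0
```

Request:
send_rows(
  targets=[
    [[0,0.001,0,0,0,0],[0,0,0,0,0,0],[0,0,0,0,0,0]],
  ],
)

```text
time_s: 8.15
tool_pos: [0.4916, 0.1161, 0.0117]
orientation: [-0.0, -0.006, 1.0, 0.0]
force: [0.4, 0.6, -1.3]
gripper_width: 0.0285
grasp_force: 42.0
```

Request:
send_rows(
  targets=[
    [[0,0.001,0,0,0,0],[0,0,0,0,0,0],[0,0,0,0,0,0]],
  ],
)

```text
time_s: 8.4
tool_pos: [0.4916, 0.1169, 0.0117]
orientation: [-0.0, -0.006, 1.0, -0.0]
force: [-0.1, -1.6, -1.2]
gripper_width: 0.0283
grasp_force: 42.1
```

Request:
send_rows(
  targets=[
    [[0,0.001,0,0,0,0],[0,0,0,0,0,0],[0,0,0,0,0,0]],
  ],
)

```text
time_s: 8.65
tool_pos: [0.4915, 0.1174, 0.0116]
orientation: [-0.0, -0.006, 1.0, -0.0]
force: [0.7, -3.5, -0.5]
gripper_width: 0.0288
grasp_force: 42.2
```

Left-wall contact is at tool y ≈ 0.1168. I'll back off slightly and go forward in small steps, watching fx.

Request:
send_rows(
  targets=[
    [[0,-0.001,0,0,0,0],[0.003,0,0,0,0,0],[0.003,0,0,0,0,0],[0,0,0,0,0,0]],
  ],
)

```text
time_s: 8.98
tool_pos: [0.4983, 0.117, 0.0118]
orientation: [0.0, -0.006, 1.0, 0.0]
force: [0.4, -1.2, -0.9]
gripper_width: 0.0289
grasp_force: 42.1
```

Request:
send_rows(
  targets=[
    [[0.002,0,0,0,0,0],[0.002,0,0,0,0,0],[0,0,0,0,0,0]],
  ],
)

```text
time_s: 9.23
tool_pos: [0.502, 0.117, 0.0118]
orientation: [0.0, -0.006, 1.0, 0.0]
force: [0.8, -1.2, -2.1]
gripper_width: 0.0288
grasp_force: 42.1
```

Request:
send_rows(
  targets=[
    [[0.002,0,0,0,0,0],[0,0,0,0,0,0]],
  ],
)

```text
time_s: 9.4
tool_pos: [0.5039, 0.117, 0.0118]
orientation: [0.0, -0.006, 1.0, 0.0]
force: [-0.1, -1.2, -1.3]
gripper_width: 0.0286
grasp_force: 42.1
```

Request:
send_rows(
  targets=[
    [[0.002,0,0,0,0,0],[0,0,0,0,0,0]],
  ],
)

```text
time_s: 9.57
tool_pos: [0.5059, 0.1171, 0.0118]
orientation: [0.0, -0.006, 1.0, 0.0]
force: [1.3, -0.7, -1.6]
gripper_width: 0.0287
grasp_force: 42.1
```

Request:
send_rows(
  targets=[
    [[0.002,0,0,0,0,0],[0,0,0,0,0,0]],
  ],
)

```text
time_s: 9.73
tool_pos: [0.5062, 0.117, 0.0112]
orientation: [-0.002, -0.006, 1.0, -0.0]
force: [-6.2, -0.6, 1.0]
gripper_width: 0.0289
grasp_force: 42.2
```

Request:
send_rows(
  targets=[
    [[0.002,0,0,0,0,0],[0,0,0,0,0,0]],
  ],
)

```text
time_s: 9.9
tool_pos: [0.5062, 0.117, 0.0105]
orientation: [-0.004, -0.006, 1.0, -0.0]
force: [-11.9, -0.2, 1.5]
gripper_width: 0.0286
grasp_force: 42.4
```

Request:
send_rows(
  targets=[
    [[0.002,0,0,0,0,0],[0,0,0,0,0,0]],
  ],
)

```text
time_s: 10.07
tool_pos: [0.5062, 0.117, 0.0102]
orientation: [-0.006, -0.006, 1.0, -0.0]
force: [-21.7, -0.5, 9.8]
gripper_width: 0.0282
grasp_force: 43.2
```

Hard stop at tool x 0.506, with the bar front ≈28 mm inside the mouth and only ~20 N: the thick bar doesn't fit. Backing out and returning it to its own spot.

Request:
send_rows(
  targets=[
    [[-0.006,0,0,0,0,0],[-0.004,-0.002,0.001,0,0,0],[-0.01,-0.002,0,0,0,0],[-0.015,0,0,0,0,0],[-0.015,0,0,0,0,0],[-0.01,0,0,0,0,0],[0,0,0.03,0,0,0],[0,0,0.03,0,0,0]],
  ],
)

```text
time_s: 10.73
tool_pos: [0.4501, 0.1126, 0.0727]
orientation: [-0.001, -0.006, 1.0, -0.001]
force: [1.0, 0.8, -0.6]
gripper_width: 0.0284
grasp_force: 42.0
```

Request:
send_rows(
  targets=[
    [[0,-0.025,0,0,0,0],[0.003,-0.035,0,0,0,0],[0.003,-0.035,0,0,0,0],[0.003,-0.035,0,0,0,0],[0.003,-0.035,0,0,0,0],[0.003,-0.035,0,0,0,0],[0.003,-0.035,0,0,0,0],[0,-0.035,0,0,0,0]],
  ],
)

```text
time_s: 11.4
tool_pos: [0.4703, -0.1585, 0.0733]
orientation: [0.001, -0.007, 1.0, 0.0]
force: [0.8, 0.9, -1.9]
gripper_width: 0.0285
grasp_force: 42.1
```

Request:
send_rows(
  targets=[
    [[0,-0.03,0,0,0,0],[0,0,0,0,0,0],[0,0,0,0,0,0]],
  ],
)

```text
time_s: 11.65
tool_pos: [0.4694, -0.189, 0.073]
orientation: [0.0, -0.004, 1.0, -0.0]
force: [0.2, 0.4, -1.7]
gripper_width: 0.0286
grasp_force: 42.0
```

Request:
send_rows(
  targets=[
    [[0,0,-0.025,0,0,0],[0,0,-0.022,0,0,0],[0,0,-0.01,0,0,0],[0,0,-0.004,0,0,0],[0,0,-0.0015,0,0,0],[0,0,0,0,0,0]],
  ],
)

```text
time_s: 12.15
tool_pos: [0.4702, -0.1867, 0.0109]
orientation: [0.0, -0.006, 1.0, 0.0]
force: [0.2, -0.2, 0.1]
gripper_width: 0.0283
grasp_force: 42.1
```

Request:
send_rows(
  targets=[
    [[0,0,0,0,0,0],[0,0,0,0,0,0],[0,0,0,0,0,0],[0,0,0,0,0,0],[0,0,0,0,0,0],[0,0,0,0,0,0],[0,0,0,0,0,0]],
  ],
  jaw=0,
)

```text
time_s: 12.73
tool_pos: [0.4696, -0.187, 0.0103]
orientation: [0.0, -0.006, 1.0, 0.0]
force: [-1.2, 0.0, -0.1]
gripper_width: 0.0852
grasp_force: 0.0
```

Request:
send_rows(
  targets=[
    [[0,0,0.03,0,0,0],[0,0,0.035,0,0,0],[-0.002,-0.021,0,0,0,-0.034],[-0.002,-0.021,0,0,0,-0.034],[-0.002,-0.021,0,0,0,-0.034],[-0.002,-0.021,0,0,0,-0.034],[-0.002,-0.021,0,0,0,-0.034],[-0.001,-0.023,0,0,0,-0.032]],
  ],
)

```text
time_s: 13.4
tool_pos: [0.4584, -0.3156, 0.0752]
orientation: [-0.0, 0.095, 0.995, 0.0]
force: [0.2, -0.3, 0.2]
gripper_width: 0.0856
grasp_force: 0.0
```

Request:
send_rows(
  targets=[
    [[0,0,0,0,0,0],[0,0,0,0,0,0]],
  ],
)

```text
time_s: 13.57
tool_pos: [0.4579, -0.3162, 0.0751]
orientation: [-0.0, 0.096, 0.995, -0.0]
force: [-0.2, -0.8, -0.7]
gripper_width: 0.0858
grasp_force: 0.0
```

Run:
```python
from h import *
import pickle
s=snap('wrist')
st=arm.get_state();print(st['time_s'],st['tool_pos'],st['orientation'])
pickle.dump(s,open('w5.pkl','wb'))
r=cv2.cvtColor(cv2.rotate(s['color'],cv2.ROTATE_180),cv2.COLOR_BGR2GRAY)
for v in(150,200,240): print(v,r[v,200:350:2].tolist())
for v in(150,200,240):
    row=r[v,225:330].astype(int);m=np.where(row<125)[0]
    if len(m): print(v,m[0]+225,m[-1]+225)
```

```text
13.6167 [ 0.45834477 -0.31494208  0.07501417] [-3.15173809e-04  9.48945758e-02  9.95487274e-01  8.65148947e-05]
150 [161, 165, 162, 165, 165, 163, 162, 165, 163, 165, 163, 163, 162, 165, 161, 163, 165, 163, 162, 162, 162, 162, 138, 123, 126, 123, 121, 122, 91, 73, 93, 100, 99, 101, 99, 103, 98, 100, 99, 100, 102, 100, 101, 100, 103, 100, 92, 86, 159, 161, 163, 161, 164, 164, 163, 163, 164, 166, 165, 165, 164, 163, 165, 162, 165, 163, 166, 165, 167, 166, 165, 163, 164, 166, 164]
200 [125, 127, 125, 125, 126, 123, 123, 125, 126, 122, 125, 126, 127, 125, 126, 159, 164, 163, 108, 118, 144, 105, 104, 113, 104, 99, 96, 101, 45, 41, 46, 42, 48, 40, 49, 48, 39, 35, 37, 33, 42, 52, 42, 46, 52, 46, 48, 38, 92, 101, 99, 99, 104, 95, 113, 161, 161, 159, 163, 162, 163, 160, 158, 162, 161, 164, 164, 159, 162, 162, 163, 163, 161, 160, 158]
240 [126, 126, 126, 123, 125, 125, 125, 125, 126, 127, 124, 130, 131, 165, 162, 165, 165, 165, 164, 167, 166, 150, 127, 127, 127, 129, 131, 117, 68, 92, 103, 103, 104, 105, 104, 106, 107, 105, 103, 106, 104, 101, 106, 105, 105, 111, 105, 92, 126, 166, 164, 160, 161, 164, 163, 163, 162, 165, 163, 163, 165, 161, 162, 165, 163, 161, 162, 161, 164, 162, 163, 163, 162, 163, 163]
150 246 294
200 236 308
240 254 295
```

Request:
send_rows(
  targets=[
    [[0,0,-0.025,0,0,0],[0,0,-0.025,0,0,0],[0,0,-0.01,0,0,0],[0,0,-0.005,0,0,0],[0,0,0,0,0,0]],
  ],
)

```text
time_s: 14.03
tool_pos: [0.4584, -0.3142, 0.0097]
orientation: [-0.001, 0.094, 0.996, 0.0]
force: [0.4, 0.1, 0.1]
gripper_width: 0.0851
grasp_force: 0.0
```

Request:
send_rows(
  targets=[
    [[0,0,0,0,0,0],[0,0,0,0,0,0],[0,0,0,0,0,0],[0,0,0,0,0,0],[0,0,0,0,0,0],[0,0,0,0,0,0],[0,0,0,0,0,0],[0,0,0,0,0,0]],
  ],
  jaw=255,
  newtons=40,
)

```text
time_s: 14.7
tool_pos: [0.4589, -0.3152, 0.0109]
orientation: [0.0, 0.095, 0.995, 0.0]
force: [-1.4, 0.3, 5.9]
gripper_width: 0.0239
grasp_force: 40.3
```

Request:
send_rows(
  targets=[
    [[0,0,0.02,0,0,0],[0,0,0.04,0,0,0],[0,0.02,0,0,0,0.01],[0,0.031,0,0,0,0.016],[0,0.031,0,0,0,0.016],[0,0.031,0,0,0,0.016],[0,0.031,0,0,0,0.016],[0,0.031,0,0,0,0.016]],
  ],
)

```text
time_s: 15.37
tool_pos: [0.4582, -0.1385, 0.0703]
orientation: [0.0, 0.05, 0.999, 0.0]
force: [1.4, 1.2, -1.7]
gripper_width: 0.0237
grasp_force: 39.6
```

Request:
send_rows(
  targets=[
    [[0,0.031,0,0,0,0.016],[0,0.031,0,0,0,0.016],[0,0.031,0,0,0,0.016],[0,0.031,0,0,0,0.016],[0,0.031,0,0,0,0.016],[0,0.031,0,0,0,0.016],[0,0.031,0,0,0,0.016],[0,0.031,0,0,0,0]],
  ],
)

```text
time_s: 16.03
tool_pos: [0.4583, 0.1095, 0.0704]
orientation: [0.0, -0.007, 1.0, 0.0]
force: [1.0, -0.4, -1.5]
gripper_width: 0.0234
grasp_force: 39.6
```

Request:
send_rows(
  targets=[
    [[-0.004,0.006,0,0,0,0],[0,0,0,0,0,0],[0,0,0,0,0,0]],
  ],
)

```text
time_s: 16.28
tool_pos: [0.4544, 0.1135, 0.0702]
orientation: [-0.0, -0.006, 1.0, -0.0]
force: [0.9, -0.4, -1.0]
gripper_width: 0.0236
grasp_force: 39.6
```

Run:
```python
from h import *
st=arm.get_state();print(st['time_s'],st['tool_pos'],st['orientation'],st['force'])
```

```text
16.2833 [0.45436885 0.11345271 0.07015743] [-1.70725116e-04 -6.28028632e-03  9.99980253e-01 -1.52242467e-04] [ 0.87399974 -0.41894344 -0.98011871]
```

Request:
send_rows(
  targets=[
    [[0,0,-0.025,0,0,0],[0,0,-0.02,0,0,0],[0,0,-0.01,0,0,0],[0,0,-0.0035,0,0,0],[0,0,0,0,0,0],[0.005,0,0,0,0,0],[0.005,0,0,0,0,0],[0,0,0,0,0,0]],
  ],
)

```text
time_s: 16.95
tool_pos: [0.4664, 0.1139, 0.0125]
orientation: [0.001, -0.006, 1.0, 0.0]
force: [0.0, 0.0, -1.9]
gripper_width: 0.0234
grasp_force: 39.6
```

Request:
send_rows(
  targets=[
    [[0.005,0,0,0,0,0],[0.005,0,0,0,0,0],[0.005,0,0,0,0,0],[0.005,0,0,0,0,0],[0.006,0,0,0,0,0],[0,0,0,0,0,0]],
  ],
)

```text
time_s: 17.45
tool_pos: [0.4919, 0.114, 0.0119]
orientation: [0.0, -0.006, 1.0, -0.0]
force: [0.2, -0.8, -0.7]
gripper_width: 0.0235
grasp_force: 39.6
```

Request:
send_rows(
  targets=[
    [[0,0.002,0,0,0,0],[0,0.002,0,0,0,0],[0,0,0,0,0,0],[0,0,0,0,0,0]],
  ],
)

```text
time_s: 17.78
tool_pos: [0.4903, 0.1183, 0.0117]
orientation: [-0.0, -0.006, 1.0, 0.0]
force: [0.7, 0.3, -1.3]
gripper_width: 0.0236
grasp_force: 39.6
```

Request:
send_rows(
  targets=[
    [[0,0.001,0,0,0,0],[0,0,0,0,0,0],[0,0,0,0,0,0]],
  ],
)

```text
time_s: 18.03
tool_pos: [0.4905, 0.119, 0.0118]
orientation: [-0.0, -0.006, 1.0, 0.0]
force: [-1.0, -0.0, -0.8]
gripper_width: 0.0235
grasp_force: 39.6
```

Request:
send_rows(
  targets=[
    [[0,0.001,0,0,0,0],[0,0,0,0,0,0],[0,0,0,0,0,0]],
  ],
)

```text
time_s: 18.28
tool_pos: [0.4905, 0.1196, 0.0117]
orientation: [-0.0, -0.006, 1.0, -0.0]
force: [0.4, -2.5, -1.2]
gripper_width: 0.0234
grasp_force: 39.7
```

Request:
send_rows(
  targets=[
    [[0,-0.0008,0,0,0,0],[0.004,0,0,0,0,0],[0.004,0,0,0,0,0],[0,0,0,0,0,0]],
  ],
)

```text
time_s: 18.62
tool_pos: [0.4996, 0.1193, 0.0119]
orientation: [0.0, -0.006, 1.0, 0.0]
force: [-0.3, -0.4, -1.0]
gripper_width: 0.023
grasp_force: 39.6
```

Request:
send_rows(
  targets=[
    [[0.002,0,0,0,0,0],[0.002,0,0,0,0,0],[0,0,0,0,0,0]],
  ],
)

```text
time_s: 18.87
tool_pos: [0.503, 0.1192, 0.0118]
orientation: [0.0, -0.006, 1.0, 0.0]
force: [0.9, -0.9, -0.8]
gripper_width: 0.0238
grasp_force: 39.6
```

Request:
send_rows(
  targets=[
    [[0.002,0,0,0,0,0],[0,0,0,0,0,0]],
  ],
)

```text
time_s: 19.03
tool_pos: [0.5049, 0.1192, 0.0118]
orientation: [0.0, -0.006, 1.0, 0.0]
force: [0.9, -0.5, -0.5]
gripper_width: 0.0234
grasp_force: 39.6
```

Request:
send_rows(
  targets=[
    [[0.002,0,0,0,0,0],[0,0,0,0,0,0]],
  ],
)

```text
time_s: 19.2
tool_pos: [0.5068, 0.1192, 0.0118]
orientation: [0.0, -0.006, 1.0, 0.0]
force: [-0.3, -0.4, -1.1]
gripper_width: 0.0241
grasp_force: 39.6
```

Request:
send_rows(
  targets=[
    [[0.002,0,0,0,0,0],[0,0,0,0,0,0]],
  ],
)

```text
time_s: 19.37
tool_pos: [0.5089, 0.1193, 0.0118]
orientation: [0.0, -0.006, 1.0, 0.0]
force: [0.1, -0.7, -1.3]
gripper_width: 0.0237
grasp_force: 39.6
```

Request:
send_rows(
  targets=[
    [[0.002,0,0,0,0,0],[0,0,0,0,0,0]],
  ],
)

```text
time_s: 19.53
tool_pos: [0.5109, 0.1192, 0.0118]
orientation: [0.0, -0.006, 1.0, 0.0]
force: [1.5, -1.2, -1.4]
gripper_width: 0.0234
grasp_force: 39.6
```

Request:
send_rows(
  targets=[
    [[0.002,0,0,0,0,0],[0,0,0,0,0,0]],
  ],
)

```text
time_s: 19.7
tool_pos: [0.5129, 0.1192, 0.0118]
orientation: [0.0, -0.006, 1.0, 0.0]
force: [0.1, 0.7, -1.2]
gripper_width: 0.0236
grasp_force: 39.6
```

Request:
send_rows(
  targets=[
    [[0.002,0,0,0,0,0],[0,0,0,0,0,0]],
  ],
)

```text
time_s: 19.87
tool_pos: [0.5149, 0.1192, 0.0118]
orientation: [0.0, -0.006, 1.0, 0.0]
force: [-0.6, -0.5, -1.4]
gripper_width: 0.0241
grasp_force: 39.6
```

It has passed the guide position with no force. Sliding on to the stop.

Request:
send_rows(
  targets=[
    [[0.003,0,0,0,0,0],[0.003,0,0,0,0,0],[0.003,0,0,0,0,0],[0.003,0,0,0,0,0],[0,0,0,0,0,0]],
  ],
)

```text
time_s: 20.28
tool_pos: [0.5273, 0.1192, 0.0118]
orientation: [0.0, -0.006, 1.0, 0.0]
force: [-0.0, -0.3, -2.0]
gripper_width: 0.0237
grasp_force: 39.6
```

Request:
send_rows(
  targets=[
    [[0.003,0.0002,0,0,0,0],[0.003,0.0002,0,0,0,0],[0.003,0,0,0,0,0],[0.003,0,0,0,0,0],[0,0,0,0,0,0]],
  ],
)

```text
time_s: 20.7
tool_pos: [0.5393, 0.1195, 0.0118]
orientation: [0.0, -0.006, 1.0, -0.0]
force: [0.7, -0.4, -1.0]
gripper_width: 0.0234
grasp_force: 39.6
```

Request:
send_rows(
  targets=[
    [[0.002,0,0,0,0,0],[0.002,0,0,0,0,0],[0,0,0,0,0,0]],
  ],
)

```text
time_s: 20.95
tool_pos: [0.5429, 0.1195, 0.0117]
orientation: [0.0, -0.006, 1.0, 0.0]
force: [0.4, -1.0, -1.6]
gripper_width: 0.0235
grasp_force: 39.6
```

Request:
send_rows(
  targets=[
    [[0.002,0,0,0,0,0],[0,0,0,0,0,0]],
  ],
)

```text
time_s: 21.12
tool_pos: [0.544, 0.1195, 0.0114]
orientation: [-0.001, -0.006, 1.0, -0.0]
force: [-3.6, -1.4, -1.5]
gripper_width: 0.0239
grasp_force: 39.7
```

Request:
send_rows(
  targets=[
    [[0.002,0,0,0,0,0],[0,0,0,0,0,0]],
  ],
)

```text
time_s: 21.28
tool_pos: [0.5439, 0.1195, 0.011]
orientation: [-0.003, -0.006, 1.0, -0.0]
force: [-11.3, -1.0, 5.2]
gripper_width: 0.0234
grasp_force: 40.3
```

Request:
send_rows(
  targets=[
    [[0,0,-0.0012,0,0,0],[0,0,0,0,0,0],[0,0,0,0,0,0]],
  ],
)

```text
time_s: 21.53
tool_pos: [0.544, 0.1194, 0.0108]
orientation: [-0.003, -0.006, 1.0, 0.0]
force: [-16.8, -3.1, 16.4]
gripper_width: 0.0235
grasp_force: 41.8
```

Run:
```python
from h import *
import pickle
s=snap('wrist');t=snap('top');c=snap('scene')
st=arm.get_state();print(st['time_s'],st['tool_pos'],st['orientation'],st['force'])
pickle.dump((s,t,c),open('w6.pkl','wb'))
r=cv2.rotate(s['color'],cv2.ROTATE_180)
g=cv2.cvtColor(r,cv2.COLOR_BGR2GRAY); print(g[150:330:2,275].tolist())
a=cv2.resize(c['color'][150:260,180:350],(480,312),interpolation=cv2.INTER_CUBIC)
cv2.imwrite('pics/c6.png',np.hstack([cv2.resize(r,(416,312)),a]))
```

```text
21.6833 [0.543958   0.11942261 0.01075771] [-2.84347631e-03 -6.09732019e-03  9.99977350e-01  1.94345405e-04] [-16.8859195   -1.95434739  17.28281635]
[57, 50, 52, 55, 36, 34, 38, 39, 36, 35, 37, 30, 37, 53, 86, 95, 97, 95, 95, 97, 99, 99, 96, 98, 100, 95, 98, 94, 96, 92, 101, 101, 111, 114, 106, 98, 78, 49, 39, 44, 40, 38, 38, 40, 59, 178, 177, 176, 177, 181, 181, 181, 182, 178, 180, 182, 181, 181, 180, 179, 180, 179, 181, 180, 178, 178, 178, 179, 180, 179, 179, 180, 180, 180, 182, 179, 181, 182, 180, 181, 181, 181, 181, 180, 179, 180, 179, 178, 180, 180]
```

```bash
python3 -c "
import cv2;a=cv2.imread('pics/c6.png');cv2.imwrite('pics/c6b.png',cv2.resize(a,(800,278)))"
```

```text
(no output)
```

View pics/c6b.png

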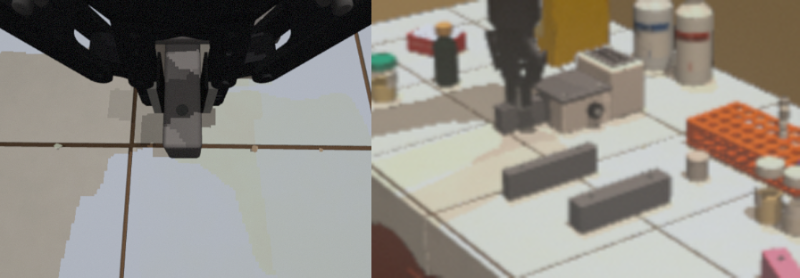

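The view shows the middle bar held in the lane with its rear sticking out, and the thick and thin bars standing apart. I'll compute the rear end position, then unload and release.

Run:
```python
from h import *
import pickle
s,t,c=pickle.load(open('w6.pkl','rb'))
print('rear top',onz(s,559-275,419-222,.04),'rear bottom',onz(s,559-275,419-239,0))
```

```text
rear top [0.50974223 0.12036657 0.04      ] rear bottom [0.50972547 0.12033913 0.        ]
```

Request:
send_rows(
  targets=[
    [[-0.002,0,0.001,0,0,0],[0,0,0,0,0,0],[0,0,0,0,0,0]],
  ],
)

```text
time_s: 21.93
tool_pos: [0.544, 0.1195, 0.0113]
orientation: [-0.001, -0.006, 1.0, -0.0]
force: [-3.9, -1.2, -0.0]
gripper_width: 0.0235
grasp_force: 39.8
```

Rear end at x=0.510 puts the front end at 0.650, which is 70 mm behind the mouth (0.580): home. Releasing.

Request:
send_rows(
  targets=[
    [[0,0,0,0,0,0],[0,0,0,0,0,0],[0,0,0,0,0,0],[0,0,0,0,0,0],[0,0,0,0,0,0],[0,0,0,0,0,0],[0,0,0,0,0,0]],
  ],
  jaw=0,
)

```text
time_s: 22.52
tool_pos: [0.5447, 0.1197, 0.0116]
orientation: [0.0, -0.006, 1.0, 0.0]
force: [-0.4, 0.8, -0.8]
gripper_width: 0.0857
grasp_force: 0.0
```

Request:
send_rows(
  targets=[
    [[0,0,0.02,0,0,0],[0,0,0.03,0,0,0],[-0.01,0,0.03,0,0,0],[-0.03,0,0.02,0,0,0],[-0.03,0,0,0,0,0],[0,0,0,0,0,0]],
  ],
)

```text
time_s: 23.02
tool_pos: [0.4709, 0.1198, 0.112]
orientation: [-0.001, -0.006, 1.0, 0.001]
force: [0.4, 1.1, -0.7]
gripper_width: 0.0857
grasp_force: 0.0
```

Run:
```python
from h import *
import pickle
s=snap('wrist');t=snap('top');c=snap('scene')
st=arm.get_state();print(st['time_s'],st['tool_pos'],st['orientation'],st['force'])
pickle.dump((s,t,c),open('w7.pkl','wb'))
r=cv2.rotate(s['color'],cv2.ROTATE_180)
b=cv2.resize(t['color'][130:270,110:400],(290*2,280),interpolation=cv2.INTER_CUBIC)
cv2.imwrite('pics/c7.png',np.hstack([cv2.resize(r,(373,280)),b])[:,:800])
p=proj(s,[.51,.1195,.04]);print('expected rear top edge rot px',559-p[0],419-p[1])
g=cv2.cvtColor(r,cv2.COLOR_BGR2GRAY);u=int(559-p[0]);v=int(419-p[1]);print(g[v-15:v+30,u].tolist())
```

```text
23.1667 [0.47483316 0.12000527 0.11182877] [ 3.66162629e-04 -6.39400774e-03  9.99979346e-01  5.38046829e-04] [0.35994534 0.92818134 1.11491011]
expected rear top edge rot px 278.0233439289942 157.2935207987456
[93, 96, 93, 93, 93, 91, 92, 95, 92, 93, 93, 93, 92, 94, 86, 82, 61, 44, 35, 31, 38, 35, 32, 22, 34, 29, 34, 29, 32, 29, 30, 30, 19, 66, 128, 153, 155, 154, 155, 159, 157, 157, 155, 158, 156]
```

View pics/c7.png

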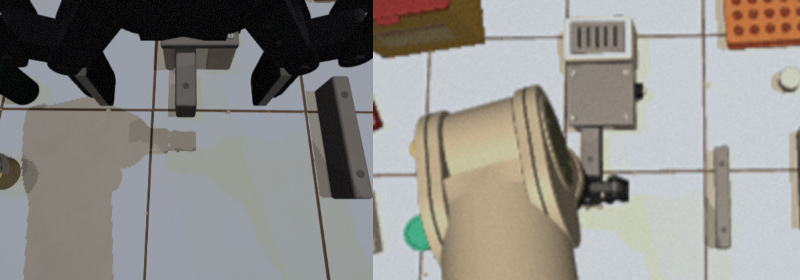

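The wrist view shows the bar's rear end unchanged at home, and the gripper is clear. The thin bar is about 11 cm from the feeder and the thick bar about 25 cm, both standing, and the bystanders are untouched. Handing in.

```bash
python3 -c "
from rig import arm
print(arm.close_job())"
```

```text
the job is handed in; nothing more can be done
None
```

The job is handed in: the middle (25 mm) bar is fully home against the end stop, the thick (30 mm) bar stopped gently at the guide and is back on the counter about 25 cm away, and the thin (20 mm) bar stands where it was, about 11 cm from the feeder; I did not try it, since the middle bar fitting already settles it.

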